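# Load the control vial and vent the instrument steriliser

## Robot

A 7-joint arm with a two-finger parallel gripper is mounted at the origin on the work surface. World frame = base frame: x ahead of the robot, y to its left, z up, the work surface at z = 0. Lengths are in mm, angles in degrees, forces in N, time in s.
With the tool pointing down it reaches from about 350 to 900 mm from the base axis. Payload 7.2 kg.
Tool frame: the origin (TCP) lies midway between the tips of the shut fingers; the grasp point (between the pads) lies 19 mm behind it; x points along the fingers, y is the direction in which the jaws open and shut, and the axes are right-handed (so a half turn about x gives the same grasp; the last joint's range is limited). The gripper opens to 88 mm and grips with 3 to 60 N. Pads are 20 mm wide; open, the fingers measure 115 mm over their backs; the gripper's body (75 mm by 178 mm) begins 61 mm behind the grasp point.
Start: joints at [72.869, 23.554, -0.728, 91.456, 0.321, 64.991, -4.71], TCP at [142.961, -608.434, 201.353] pointing down, gripper open.
Joint ranges: [-169.25, 169.25], [-16.82, 113.86], [-84.01, 82.57], [7.8, 145.47], [-59.2, 239.2], [7.22, 106.19], [-163.78, 163.78]. Speed limits (degrees/s): [136.94, 136.94, 172.46, 172.46, 180, 180, 180].

## Interface

Orientations are given as a 3x3 rotation matrix whose columns are the frame's x, y, z axes.
In Python, from plant import r, eyes, order gives the robot as it stands.
- The arm moves only by the tool jog_arm, never from a script. Its arguments are lists of equal length, an entry for each row: "grip": the opening, from 0 (shut) to 1 (fully open); "slide": the shift along the tool's x, y, z in mm, a list of three; "dr": the turn, a rotation vector about the tool's x, y, z in degrees, a list of three. In form: {"grip": [grip, ...], "slide": [[dx, dy, dz], ...], "dr": [[rx, ry, rz], ...]}. A call has 1 to 20 rows; each row shifts and turns the commanded pose from where the row before left it, along the tool's axes as they then stand; what a row does not reach is not made up. A row lasts 1/8 s, in which the tool goes at most 62.5 mm and 10.7 degrees, less where a joint would pass 70% of its speed; a pose out of reach is approached as far as the arm can. A call with a gripper value outside its range is refused whole. The fingers move at their own pace and stop on an object; the grip force is fixed at half the most. Time passes only in rows, so rows that do not move let the fingers close. It gives the time, the measured TCP pose, the force and the opening at its end, in the units of the state.
- r.sense(): the state, without advancing time (a new reading comes with each control period).
- eyes.get_image(name): name is "scene" or "top" or "wrist"; returns the picture (400x640x3 uint8, red, green, blue); there is no depth.
- eyes.camera_model(name): a dict with "fx", "fy", "cx", "cy" (pixels), "cam_to_world" (4x4, takes a point from camera to world coordinates). Camera axes: x right, y up, looking along -z (the intrinsics and any distortion apply to the point x, -y, -z); pixel columns grow to the right and rows downward; lengths in mm; the calibration is good to about 2 mm. A picture is of the moment at which its call begins: read the wrist's pose just before it. camera_model takes no time and is no camera call; for the wrist camera it gives the pose at the moment of the call.
- order.hand_in(): hands the job in, once; it reports no verdict.
The state is a dict: "time_s": time; "joint_pos": joint angles; "dq": joint speeds; "effort": joint torques, N m; "tcp_pos": TCP position; "orientation": TCP orientation; "ft_force": force on the tool from outside, world axes, zero at the start; "wrist_torque": the same for the moment, N m; "gripper_width": opening from 0.0 (shut) to 1.0 (fully open).
Only numpy, scipy, OpenCV 4.12 (cv2) and the standard library are available. Lean on these libraries where they do the work, as an engineer would, in place of code of your own. Each camera call takes 0.05 s, during which the arm holds its last target. There are 200 camera calls.

## Task

The sterilising cycle is over. First, with the lid still shut, stand the green-capped control vial upright, fully down, in the green-ringed well on the steriliser's side deck and let go of it; then take the black bar on the blue lid, lift the lid against its spring until it lies in line with the orange pointer of the quadrant beside it, and finish while still holding it there, steady, to vent. Do not shift the orange pointer, and leave the red-capped vial, the red bottle and the steel dish standing where they are.

Things in the scene. Friction and masses are not known exactly. Their poses are not given: they have to be found in the camera images.
- green_vial_center (a point): the green-capped control vial, white plastic, a round cylinder 24 mm in diameter (the cap, its top 17 mm, is 25 mm) and 90 mm tall, 50 g; it starts standing upright on the bench. The point is its centre, 45 mm above its foot; z along the vial, upwards
- red_vial_center (a point): a like vial with a red cap (24 mm diameter, 90 mm tall), standing upright on the bench, to be left alone; the point is its centre, 45 mm above its foot
- well (a point): mouth of the round well in the steriliser's grey side deck, ringed in green: 28 mm bore, 25 mm deep, chamfered. The point is the mouth's centre, on the deck's top, 60 mm above the bench (the seated vial's centre is 20 mm above it). Axes are the steriliser's: x from front to hinge, y left, z up. 42 mm from it towards -y begins the chamber wall; the shut lid's top is 121 mm above the bench
- steriliser: the white steriliser, fixed to the bench; chamber 240 (x) by 200 (y) by 110 mm high; origin on the bench under the chamber's centre, x from front to hinge, z up. The deck with the well is on its +y side; the steel quadrant arc (radius 235 mm about the hinge, at y = -124 mm, rising to 300 mm above the bench) and the orange pointer on its -y side
- lid_bar (a point): middle of the black round bar on the blue lid: 14 mm thick, 120 mm long along y, on a post at each end, its centre 41 mm above the lid's top face (free space beneath), near the lid's front edge. Axes turn with the lid: x towards the hinge, y along bar and hinge, z square to the lid. In the lid's frame it lies 215 mm before the hinge line (-x) and 46 mm above it (z)
- lid_hinge (a point): middle of the lid's hinge line, at the rear of the chamber, 116 mm above the bench; the hinge runs along y
- lid (a joint): opening angle of the blue lid, rad; 0 is shut (level), growing as the front with the bar rises, up to 1.3. A spring presses it shut (about 1.0 N m at 0.4 rad, 1.35 N m at 0.75 rad; with the lid's weight some 5 to 9 N upwards at the bar); it falls shut when let go
- pointer (a joint): angle of the orange pointer, rad, on the same hinge line and counted the same way as the lid's: the lid is in line with the pointer when both values are equal. It was set beforehand, from 0.4 to 0.75; friction keeps it in place
- pointer_tip (a point): centre of the 30 mm round tip of the orange pointer, 205 mm from the hinge line, at y = -112 mm of the steriliser; the axes turn with the pointer, x pointing back to the hinge
- spray: red bottle with a black cap, 52 mm in diameter, 150 mm tall, to be left alone; origin under its foot
- dish: round steel dish, 150 mm wide, 45 mm high, to be left alone; origin under its foot
Not all that is in view belongs to the job. Leave any yellow look-alike of the part that bears green_vial_center alone. What is shaped like the part that bears red_vial_center but pink is not meant.

How it is judged:
By the outcome, as a careful person would: the job done as asked, in the order asked, and still so for the second after the job is handed in, while the arm keeps its last pose, push and grip.
It also fails if it takes over 51 s, if anything falls off the work surface, if the arm or the gripper's body presses on something with over 40 N, if the wrist force passes 120 N, or if a joint passes its speed limit or range.

## Working session

There is one attempt and no reset: what is moved stays moved. The work goes in short steps, Python scripts to look and compute and a tool call to move; the robot and the scene stay as the last step left them, time stands still between calls to the robot, and variables do not carry over. Pictures are saved under pics/ and viewed, about 8 in all and at most 12, crops included, and the job is handed in when it is done.

Besides the shell and the picture viewer there is one more tool, called after "Call:" by a JSON object that holds its "fn" and its "kwargs", one argument or row to a line. jog_arm: Moves the arm, as the interface text tells. Its arguments: {"type":"object","properties":{"grip":{"type":"array"},"slide":{"type":"array"},"dr":{"type":"array"}},"required":["grip","slide","dr"]}

```bash
ls; mkdir -p pics
python3 - <<'E'
from plant import r,eyes,order
import cv2,numpy as np
s=r.sense()
print(s['time_s'],s['tcp_pos'],np.round(s['orientation'],3).tolist(),s['ft_force'],s['gripper_width'])
for n in('scene','top'):
    im=eyes.get_image(n); cv2.imwrite(f'pics/{n}0.png',im[:,:,::-1]); m=eyes.camera_model(n)
    print(n,{k:(np.round(v,3).tolist()) for k,v in m.items()})
E
```

```text
pics
0.0 [ 142.80121139 -607.92274217  200.52173064] [[-0.0, 0.229, -0.973], [0.002, -0.973, -0.229], [-1.0, -0.002, 0.0]] [-0.13624639 -0.71059845  0.9849412 ] 1.002848659501311
scene {'fx': 369.097, 'fy': 369.097, 'cx': 309.034, 'cy': 196.406, 'cam_to_world': [[-0.838, -0.388, 0.384, 939.686], [0.546, -0.6, 0.585, 469.729], [0.004, 0.699, 0.715, 787.845], [0.0, 0.0, 0.0, 1.0]]}
top {'fx': 393.679, 'fy': 393.679, 'cx': 324.496, 'cy': 197.275, 'cam_to_world': [[0.028, 0.993, -0.117, 455.082], [-0.999, 0.026, -0.02, -75.395], [-0.017, 0.117, 0.993, 1210.68], [0.0, 0.0, 0.0, 1.0]]}
```

View pics/scene0.png

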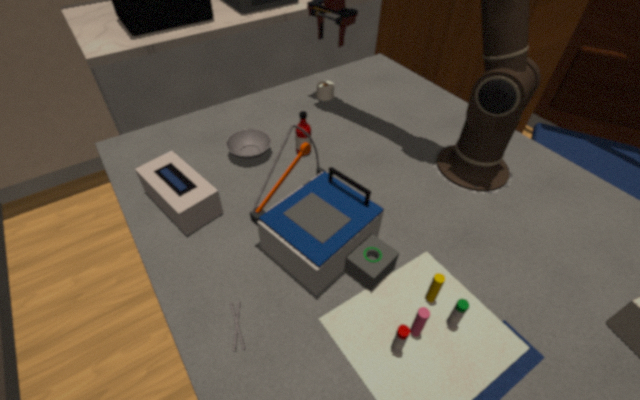

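View pics/top0.png

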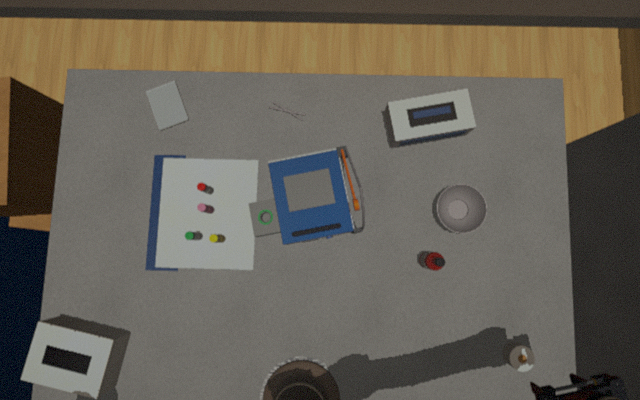

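The scene picture shows four vials: green (461,305), yellow (437,280), pink (421,317) and red (402,332). In the top view they are green (190,236), yellow (215,238), pink (203,208) and red (202,187). Green is the one to move. The well is at (266,216) in the top view, the bar runs from about (292,234) to (340,226), and the orange pointer tip is at (356,205). I'll enlarge these to confirm.

Run:
```python
import cv2,numpy as np
t=cv2.imread('pics/top0.png');s=cv2.imread('pics/scene0.png')
def crop(im,x,y,w,h,k):
    c=cv2.resize(im[y:y+h,x:x+w],None,fx=k,fy=k,interpolation=cv2.INTER_CUBIC)
    c=cv2.convertScaleAbs(c,alpha=1.6)
    for i in range(x-x%10+10,x+w,10):
        p=int((i-x)*k);cv2.line(c,(p,0),(p,12 if i%50 else 24),(255,255,255),1)
        if i%20==0: cv2.putText(c,str(i),(p-12,24),0,.35,(0,255,255),1)
    for i in range(y-y%10+10,y+h,10):
        p=int((i-y)*k);cv2.line(c,(0,p),(8,p),(255,255,255),1)
        if i%20==0: cv2.putText(c,str(i),(10,p+4),0,.35,(0,255,255),1)
    return c
cv2.imwrite('pics/c1.png',crop(t,170,140,200,110,4))
cv2.imwrite('pics/c2.png',crop(s,245,115,240,240,3.3)[:600,:800] if 0 else crop(s,245,120,240,200,3))
```

```text
(no output)
```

View pics/c1.png

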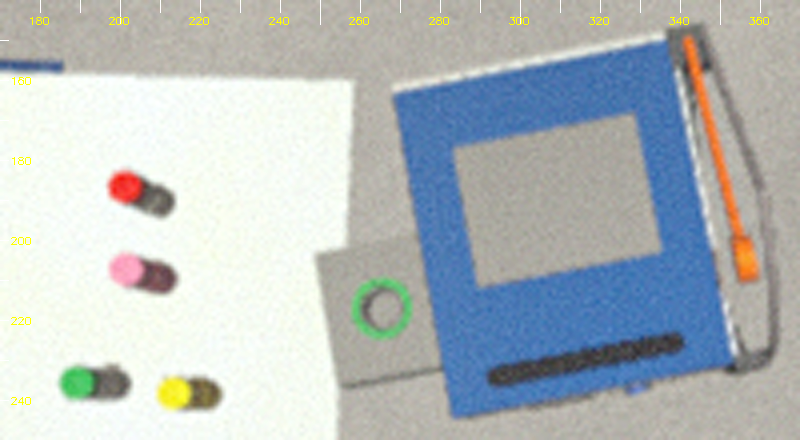

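View pics/c2.png

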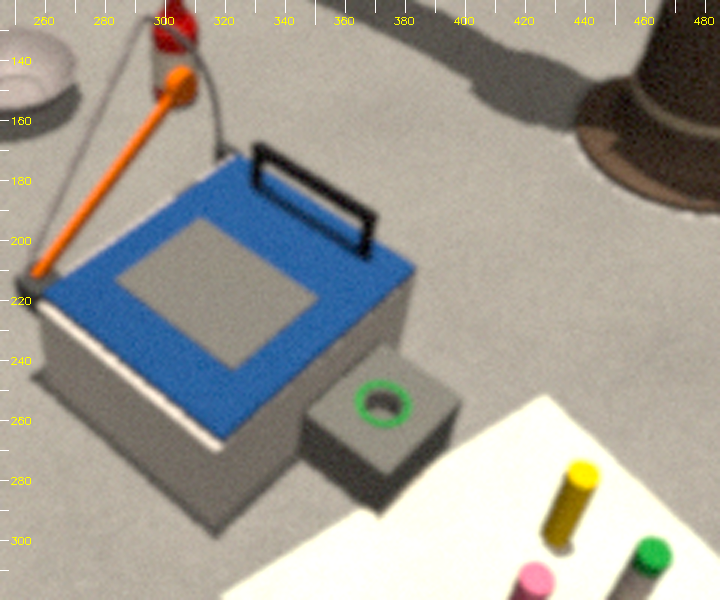

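Enlarged, the green-capped vial with the white body is distinct from yellow, pink and red. I'll solve for the poses from both views.

```bash
cat > h.py <<'E'
import numpy as np
from plant import r,eyes,order
def proj(m,P):
    T=np.linalg.inv(m['cam_to_world']);p=T[:3,:3]@np.asarray(P,float)+T[:3,3]
    return np.array([m['cx']+m['fx']*p[0]/-p[2], m['cy']+m['fy']*-p[1]/-p[2]])
def ray(m,u,v):
    T=np.array(m['cam_to_world']);d=T[:3,:3]@np.array([(u-m['cx'])/m['fx'],-(v-m['cy'])/m['fy'],-1]);return T[:3,3],d
def onz(m,uv,z):
    o,d=ray(m,*uv);return o+d*(z-o[2])/d[2]
def ster(p,P):  # p=hinge x,y,yaw ; P relative to hinge middle (z abs)
    c,s=np.cos(p[2]),np.sin(p[2]);return np.array([p[0]+c*P[0]-s*P[1],p[1]+s*P[0]+c*P[1],P[2]])
E
cat > fit.py <<'E'
from h import *
from scipy.optimize import least_squares
C={n:eyes.camera_model(n) for n in('top','scene')}
ct=lambda u,v:((u+.5)/4-.5+170,(v+.5)/4-.5+140)
cs=lambda u,v:((u+.5)/3-.5+245,(v+.5)/3-.5+120)
g={'top':ct(78,382),'scene':cs(653,551)}
for n in g: print('green cap',n,onz(C[n],g[n],90))
w={'top':ct(381,308),'scene':cs(383,403)}
for n in w: print('well',n,onz(C[n],w[n],60))
ob=[('bl','top',ct(489,377)),('br','top',ct(682,343)),('tip','top',ct(747,258)),('well','top',w['top']),
('br','scene',cs(257,150)),('bl','scene',cs(372,217)),('tip','scene',cs(181,86)),('well','scene',w['scene'])]
def pts(p):
    th=p[3];return dict(bl=ster(p,(-215,60,162)),br=ster(p,(-215,-60,162)),
     tip=ster(p,(-205*np.cos(th),-112,116+205*np.sin(th))),well=ster(p,(p[4],142,60)))
f=lambda p:np.concatenate([proj(C[n],pts(p)[k])-np.array(uv) for k,n,uv in ob])
s=least_squares(f,[600,-80,.15,.55,-120])
print(np.round(s.x,3));print(np.round(s.fun.reshape(-1,2),2).tolist())
for k,v in pts(s.x).items():print(k,np.round(v,1))
print('bar',ster(s.x,(-215,0,162)))
m=eyes.camera_model('wrist');print(np.round(m['cam_to_world'],3).tolist(),m['fx'])
E
python3 fit.py
```

```text
green cap top [468.36996753 329.69116482  90.        ]
green cap scene [467.57757868 329.5819892   90.        ]
well top [528.86801556 120.77711201  60.        ]
well scene [526.6034403  118.46037364  60.        ]
[ 7.00531e+02  1.27090e+01  2.22000e-01  5.57000e-01 -1.44997e+02]
[[2.07, 0.37], [-1.88, 0.1], [-0.61, 0.19], [0.5, 0.38], [0.33, -0.3], [-0.7, 0.58], [-0.18, -0.03], [-0.17, 0.45]]
bl [477.6  23.8 162. ]
br [504.  -93.2 162. ]
tip [ 555.4 -134.9  224.3]
well [527.8 119.3  60. ]
bar [490.81802933 -34.67982983 162.        ]
[[0.23, 0.93, 0.286, 222.022], [-0.973, 0.22, 0.066, -589.172], [-0.001, -0.294, 0.956, 384.591], [0.0, 0.0, 0.0, 1.0]] 290.3070351437459
```

Call:
{"fn": "jog_arm", "kwargs": {
  "grip": [1, 1, 1, 1, 1, 1, 1, 1, 1, 1, 1, 1, 1, 1, 1, 1, 1, 1, 1, 1],
  "slide": [
    [-50, 0, 0],
    [-50, 0, 0],
    [-50, 0, 0],
    [0, -12, -48],
    [0, -12, -48],
    [0, -12, -48],
    [0, -12, -48],
    [0, -12, -48],
    [0, -12, -48],
    [0, -12, -48],
    [0, 0, 0],
    [0, 0, 0],
    [0, 0, 0],
    [0, 0, 0],
    [0, 0, 0],
    [0, 0, 0],
    [0, 0, 0],
    [0, 0, 0],
    [0, 0, 0],
    [0, 0, 0]
  ],
  "dr": [
    [0, 0, 0],
    [0, 0, 0],
    [0, 0, 0],
    [0, 0, 0],
    [0, 0, 0],
    [0, 0, 0],
    [0, 0, 0],
    [0, 0, 0],
    [0, 0, 0],
    [0, 0, 0],
    [-9.95, 0, 0],
    [-9.95, 0, 0],
    [-9.95, 0, 0],
    [-9.95, 0, 0],
    [-9.95, 0, 0],
    [-9.95, 0, 0],
    [-9.95, 0, 0],
    [-9.95, 0, 0],
    [-9.95, 0, 0],
    [0, 0, 0]
  ]
}}

```text
time_s: 2.6
tcp_pos: [450.6, -449.8, 350.8]
orientation: [[-0.001, 0.976, 0.22], [0.001, 0.22, -0.976], [-1.0, -0.0, -0.001]]
ft_force: [-0.7, -0.4, -1.2]
gripper_width: 1.0
```

```bash
cat > to.py <<'E'
# usage: to.py x y z [yaw] [tilt]: tool displacement and turn to reach target (tilt: body leaning towards the hinge)
import sys
from h import *
from scipy.spatial.transform import Rotation as Ro
a=[float(v) for v in sys.argv[1:]]
yaw=np.radians(a[3] if len(a)>3 else 12.72); tl=a[4] if len(a)>4 else 0
s=r.sense();R=np.array(s['orientation']);c,n=np.cos(yaw),np.sin(yaw)
Rt=np.array([[0,c,n],[0,n,-c],[-1,0,0]])
Rt=Rt@Ro.from_euler('z',tl,degrees=True).as_matrix()
print('t',s['time_s'],'tcp',np.round(s['tcp_pos'],1),'F',np.round(s['ft_force'],1),'w',round(float(s['gripper_width']),3),'j',np.round(s['joint_pos'],0))
print('slide',np.round(R.T@(np.array(a[:3])-s['tcp_pos']),1),'dr',np.round(Ro.from_matrix(R.T@Rt).as_rotvec(degrees=True),2))
E
python3 to.py 468 329.6 250; python3 to.py 470 -100 350
```

```text
t 2.6 tcp [ 450.6 -449.8  350.8] F [-0.7 -0.4 -1.2] w 1.0 j [ 57.  22. -24.  75.   9.  85.  46.]
slide [ 101.4  188.4 -756.4] dr [-0.02 -0.05  0.02]
t 2.6 tcp [ 450.6 -449.8  350.8] F [-0.7 -0.4 -1.2] w 1.0 j [ 57.  22. -24.  75.   9.  85.  46.]
slide [   1.1   95.8 -337. ] dr [-0.02 -0.05  0.02]
```

Call:
{"fn": "jog_arm", "kwargs": {
  "grip": [1, 1, 1, 1, 1, 1, 1, 1, 1, 1, 1, 1, 1, 1, 1, 1, 1, 1, 1, 1],
  "slide": [
    [0, 11.8, -47.3],
    [0, 11.8, -47.3],
    [0, 11.8, -47.3],
    [0, 11.8, -47.3],
    [0, 11.8, -47.3],
    [0, 11.8, -47.3],
    [0, 11.8, -47.3],
    [0, 11.8, -47.3],
    [0, 11.8, -47.3],
    [0, 11.8, -47.3],
    [0, 11.8, -47.3],
    [0, 11.8, -47.3],
    [0, 11.8, -47.3],
    [0, 11.8, -47.3],
    [0, 11.8, -47.3],
    [0, 11.8, -47.3],
    [50, 0, 0],
    [50, 0, 0],
    [50, 0, 0],
    [0, 0, 0]
  ],
  "dr": [
    [0, 0, 0],
    [0, 0, 0],
    [0, 0, 0],
    [0, 0, 0],
    [0, 0, 0],
    [0, 0, 0],
    [0, 0, 0],
    [0, 0, 0],
    [0, 0, 0],
    [0, 0, 0],
    [0, 0, 0],
    [0, 0, 0],
    [0, 0, 0],
    [0, 0, 0],
    [0, 0, 0],
    [0, 0, 0],
    [0, 0, 0],
    [0, 0, 0],
    [0, 0, 0],
    [0, 0, 0]
  ]
}}

```text
time_s: 5.1
tcp_pos: [466.1, 328.1, 198.2]
orientation: [[-0.006, 0.976, 0.218], [-0.004, 0.218, -0.976], [-1.0, -0.006, 0.003]]
ft_force: [0.5, 0.4, 0.3]
gripper_width: 1.0
```

```bash
python3 to.py 468 329.6 57
python3 - <<'E'
from h import *
import cv2
m=eyes.camera_model('wrist');im=eyes.get_image('wrist');cv2.imwrite('pics/w1.png',cv2.convertScaleAbs(im[:,:,::-1],alpha=1.5))
print(proj(m,(468,329.6,90)),proj(m,(468,329.6,0)));np.save('m1.npy',m,allow_pickle=True)
E
```

```text
t 5.1 tcp [466.1 328.1 198.2] F [0.5 0.4 0.3] w 1.0 j [ -3.  26. -50.  97.  21.  67. -46.]
slide [141.1   3.1  -1.4] dr [-0.13  0.15  0.37]
[324.00659724 190.86764986] [323.88113968 172.8839537 ]
```

View pics/w1.png

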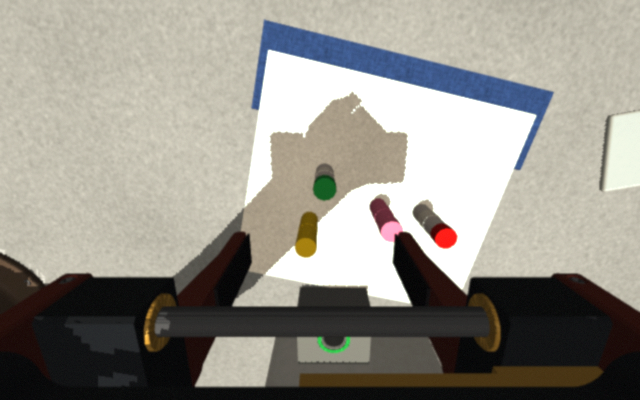

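The wrist view shows the green cap at (324,189) against a predicted (324,191), so the position agrees. Pink and red are to the right at (388,230) and (445,236), and the open fingers clear them. I'll descend and grip.

Call:
{"fn": "jog_arm", "kwargs": {
  "grip": [1, 1, 1, 1, 1, 0, 0, 0, 0, 0, 0],
  "slide": [
    [40, 3, -1],
    [40, 0, 0],
    [40, 0, 0],
    [28, 0, 0],
    [0, 0, 0],
    [0, 0, 0],
    [0, 0, 0],
    [0, 0, 0],
    [0, 0, 0],
    [0, 0, 0],
    [0, 0, 0]
  ],
  "dr": [
    [0, 0, 0],
    [0, 0, 0],
    [0, 0, 0],
    [0, 0, 0],
    [0, 0, 0],
    [0, 0, 0],
    [0, 0, 0],
    [0, 0, 0],
    [0, 0, 0],
    [0, 0, 0],
    [0, 0, 0]
  ]
}}

```text
time_s: 6.52
tcp_pos: [470.3, 331.6, 53.3]
orientation: [[-0.0, 0.975, 0.221], [-0.0, 0.221, -0.975], [-1.0, -0.0, 0.0]]
ft_force: [0.1, -0.0, -0.0]
gripper_width: 0.357
```

```bash
python3 to.py 528 119.5 170;python3 to.py 528 119.5 170
```

```text
t 6.525 tcp [470.3 331.6  53.3] F [ 0.1 -0.  -0. ] w 0.357 j [ -8.  36. -44. 104.  31.  52. -53.]
slide [-116.7    9.4  219.6] dr [0.05 0.   0.01]
t 6.525 tcp [470.3 331.6  53.3] F [ 0.1 -0.  -0. ] w 0.357 j [ -8.  36. -44. 104.  31.  52. -53.]
slide [-116.7    9.4  219.6] dr [0.05 0.   0.01]
```

Call:
{"fn": "jog_arm", "kwargs": {
  "grip": [0, 0, 0, 0, 0],
  "slide": [
    [0, 0, 0],
    [0, 0, 0],
    [0, 0, 0],
    [0, 0, 0],
    [0, 0, 0]
  ],
  "dr": [
    [0, 0, 0],
    [0, 0, 0],
    [0, 0, 0],
    [0, 0, 0],
    [0, 0, 0]
  ]
}}

```text
time_s: 7.15
tcp_pos: [470.3, 331.6, 53.3]
orientation: [[-0.0, 0.975, 0.221], [-0.0, 0.221, -0.975], [-1.0, -0.0, 0.0]]
ft_force: [-0.4, 0.3, -0.5]
gripper_width: 0.275
```

Call:
{"fn": "jog_arm", "kwargs": {
  "grip": [0, 0, 0, 0, 0, 0, 0, 0, 0, 0, 0],
  "slide": [
    [-30, 0, 0],
    [-45, 0, 0],
    [-45, 0, 0],
    [0, 2, 37],
    [0, 2, 37],
    [0, 2, 37],
    [0, 2, 37],
    [0, 1.4, 36],
    [0, 0, 35],
    [0, 0, 0],
    [0, 0, 0]
  ],
  "dr": [
    [0, 0, 0],
    [0, 0, 0],
    [0, 0, 0],
    [0, 0, 0],
    [0, 0, 0],
    [0, 0, 0],
    [0, 0, 0],
    [0, 0, 0],
    [0, 0, 0],
    [0, 0, 0],
    [0, 0, 0]
  ]
}}

```text
time_s: 8.52
tcp_pos: [527.7, 120.9, 173.5]
orientation: [[0.0, 0.975, 0.221], [0.001, 0.221, -0.975], [-1.0, 0.0, -0.001]]
ft_force: [-0.3, 0.7, -0.2]
gripper_width: 0.277
```

```bash
python3 to.py 528 119.5 88
python3 - <<'E'
from h import *
import cv2
out=[]
for n,P in(('wrist',None),('top',(528,119.5,140)),('scene',(528,119.5,140))):
    m=eyes.camera_model(n);im=cv2.convertScaleAbs(eyes.get_image(n)[:,:,::-1],alpha=1.5)
    pts=[proj(m,(528,119.5,z)) for z in(60,120,210)];print(n,np.round(pts,1).tolist())
    u,v=pts[1].astype(int);u=np.clip(u,50,590);v=np.clip(v,50,350);c=cv2.resize(im[v-50:v+50,u-45:u+45],None,fx=2.9*2,fy=2.9*2,interpolation=cv2.INTER_CUBIC) if n!='wrist' else cv2.resize(im[120:400,220:450],None,fx=2.07,fy=2.07)
    print(u-45,v-50,c.shape);out.append(c[:580] if n!='wrist' else c[:580])
    cv2.imwrite(f'pics/p2_{n}.png',c)
cv2.imwrite('pics/p2.png',cv2.resize(np.hstack([cv2.resize(c,(400,440)) for c in out[1:]]),(800,440)))
E
```

```text
t 8.525 tcp [527.7 120.9 173.5] F [-0.3  0.7 -0.2] w 0.277 j [ 19.  24. -49. 103.  20.  62. -24.]
slide [85.5 -0.   1.4] dr [ 0.07 -0.03 -0.01]
wrist [[321.2, 192.1], [321.1, 210.7], [321.0, 262.7]]
276 160 (580, 476, 3)
top [[265.3, 216.9], [261.7, 215.5], [255.6, 213.0]]
216 165 (580, 522, 3)
scene [[372.2, 254.6], [375.5, 239.1], [381.1, 212.7]]
330 189 (580, 522, 3)
```

View pics/p2.png

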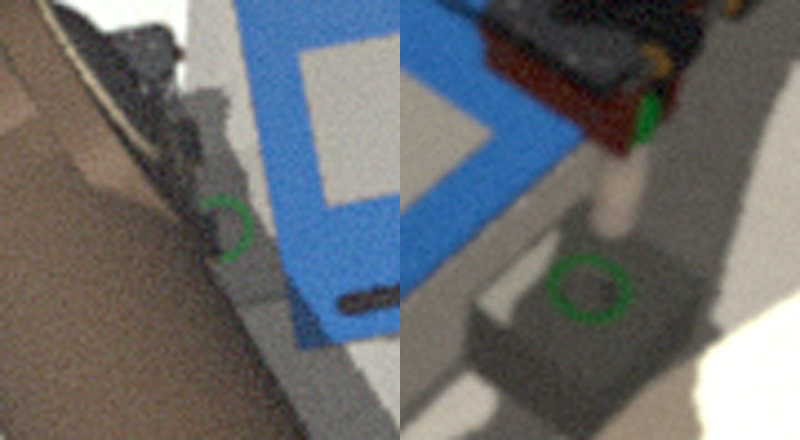

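View pics/p2_wrist.png

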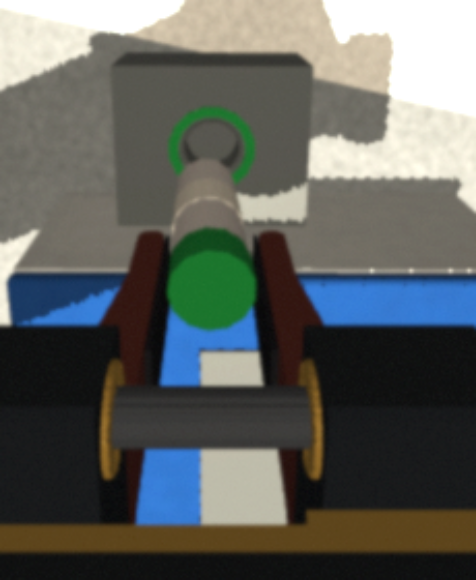

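The wrist view shows the ring centred at about (322,191.5), the cap top at (322.4,258) and the foot at about (320,210). The scene view shows the vial hanging straight just above the well. I'll back-project these points.

Run:
```python
from h import *
m=eyes.camera_model('wrist');print(m['cx'],m['cy'])
for n,uv,z in(('well',(322.2,191.3),60),('cap',(322.4,258),210),('foot',(320,210),120)):print(n,onz(m,uv,z))
m=eyes.camera_model('scene')
cs=lambda u,v:(330+(u-400)/400*90,189+v/440*100)
print('scene well',onz(m,cs(590,289),60)); print('foot',onz(m,cs(613,222),120))
```

```text
321.7141405297449 199.77976832161522
well [528.74448639 121.22262974  60.        ]
cap [527.99430959 123.30392556 210.        ]
foot [526.79276991 120.54218937 120.        ]
scene well [527.04704609 120.53190012  60.        ]
foot [524.00210084 123.32344845 120.        ]
```

Call:
{"fn": "jog_arm", "kwargs": {
  "grip": [0, 0, 0, 0, 0, 0, 0, 0, 0],
  "slide": [
    [20, 0.9, 0.5],
    [20, 0, 0],
    [10, 0, 0],
    [5, 0, 0],
    [4, 0, 0],
    [4, 0, 0],
    [4, 0, 0],
    [3, 0, 0],
    [0, 0, 0]
  ],
  "dr": [
    [0, 0, 0],
    [0, 0, 0],
    [0, 0, 0],
    [0, 0, 0],
    [0, 0, 0],
    [0, 0, 0],
    [0, 0, 0],
    [0, 0, 0],
    [0, 0, 0]
  ]
}}

```text
time_s: 9.8
tcp_pos: [528.8, 119.8, 103.2]
orientation: [[-0.0, 0.975, 0.221], [-0.0, 0.221, -0.975], [-1.0, -0.0, 0.0]]
ft_force: [0.2, -0.1, -0.3]
gripper_width: 0.276
```

Call:
{"fn": "jog_arm", "kwargs": {
  "grip": [0, 0, 0, 0, 0, 0],
  "slide": [
    [4, 0, 0],
    [4, 0, 0],
    [3, 0, 0],
    [2, 0, 0],
    [1, 0, 0],
    [0, 0, 0]
  ],
  "dr": [
    [0, 0, 0],
    [0, 0, 0],
    [0, 0, 0],
    [0, 0, 0],
    [0, 0, 0],
    [0, 0, 0]
  ]
}}

```text
time_s: 10.55
tcp_pos: [528.9, 119.9, 89.3]
orientation: [[-0.0, 0.975, 0.221], [-0.0, 0.221, -0.975], [-1.0, -0.0, -0.0]]
ft_force: [0.2, 0.3, 0.4]
gripper_width: 0.28
```

Call:
{"fn": "jog_arm", "kwargs": {
  "grip": [0, 0, 0],
  "slide": [
    [1, 0, 0],
    [0.5, 0, 0],
    [0, 0, 0]
  ],
  "dr": [
    [0, 0, 0],
    [0, 0, 0],
    [0, 0, 0]
  ]
}}

```text
time_s: 10.92
tcp_pos: [529.0, 120.0, 88.1]
orientation: [[0.0, 0.975, 0.221], [0.0, 0.221, -0.975], [-1.0, 0.0, 0.0]]
ft_force: [-0.4, -1.1, 2.9]
gripper_width: 0.279
```

A contact force of 2.9 N at z 88.1 (expected 88.3) means the vial is seated. I'll release it and rise.

Call:
{"fn": "jog_arm", "kwargs": {
  "grip": [0.6, 0.6, 0.6, 0.6, 0.6, 0.6, 0.6, 0.6, 1, 1, 1, 1],
  "slide": [
    [0, 0, 0],
    [0, 0, 0],
    [0, 0, 0],
    [0, 0, 0],
    [0, 0, 0],
    [-10, 0, 0],
    [-25, 0, 0],
    [-40, 0, 0],
    [-45, 0, 0],
    [-45, 0, 0],
    [0, 0, 0],
    [0, 0, 0]
  ],
  "dr": [
    [0, 0, 0],
    [0, 0, 0],
    [0, 0, 0],
    [0, 0, 0],
    [0, 0, 0],
    [0, 0, 0],
    [0, 0, 0],
    [0, 0, 0],
    [0, 0, 0],
    [0, 0, 0],
    [0, 0, 0],
    [0, 0, 0]
  ]
}}

```text
time_s: 12.42
tcp_pos: [528.7, 119.6, 252.7]
orientation: [[0.0, 0.975, 0.221], [-0.001, 0.221, -0.975], [-1.0, -0.0, 0.001]]
ft_force: [-0.4, -0.5, -0.5]
gripper_width: 0.986
```

```bash
python3 to.py 490.8 -34.7 143
python3 - <<'E'
from h import *
import cv2
m=eyes.camera_model('wrist');im=cv2.convertScaleAbs(eyes.get_image('wrist')[:,:,::-1],alpha=1.5)
ms=eyes.camera_model('scene');s=cv2.convertScaleAbs(eyes.get_image('scene')[:,:,::-1],alpha=1.5)
print('w pred cap at 125',proj(m,(528.5,120.5,125)),'bar ends',proj(ms,(477.6,23.8,162)), 'scene cap',proj(ms,(528.5,120.5,125)),proj(ms,(528.5,120.5,60)))
c=s[130:290,245:455];cv2.imwrite('pics/p3.png',np.hstack([cv2.resize(im[100:300,220:420],(400,400)),cv2.resize(c,(400,305))[:, :].copy() if 0 else cv2.copyMakeBorder(cv2.resize(c,(400,305)),0,95,0,0,0)]))
E
```

```text
t 12.425 tcp [528.7 119.6 252.7] F [-0.4 -0.5 -0.5] w 0.986 j [ 22.  20. -51.  97.  16.  71. -20.]
slide [109.8 -71.  142.1] dr [0.05 0.03 0.  ]
w pred cap at 125 [321.27726836 186.4811265 ] bar ends [367.95643663 192.57007124] scene cap [375.88883539 238.12106141] [372.27246617 254.94541862]
```

View pics/p3.png

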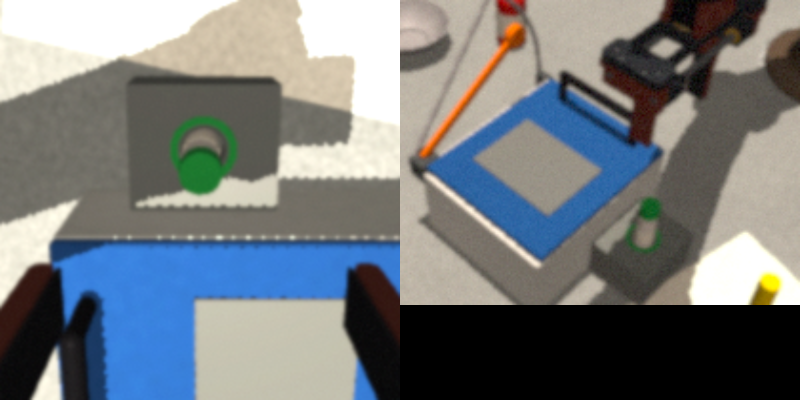

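The vial stands upright in the well: the cap is at (320,186.5) against a predicted (321,186.5) if seated, and the scene view agrees. Now the bar.

Call:
{"fn": "jog_arm", "kwargs": {
  "grip": [1, 1, 1, 1, 1, 1, 1, 1, 1, 1],
  "slide": [
    [0, -17.7, 35.5],
    [0, -17.7, 35.5],
    [0, -17.7, 35.5],
    [0, -17.7, 35.5],
    [0, 0, 0],
    [35, 0, 0],
    [25, 0, 0],
    [10, 0, 0],
    [0, 0, 0],
    [0, 0, 0]
  ],
  "dr": [
    [0, 0, 0],
    [0, 0, 0],
    [0, 0, 0],
    [0, 0, 0],
    [0, 0, 0],
    [0, 0, 0],
    [0, 0, 0],
    [0, 0, 0],
    [0, 0, 0],
    [0, 0, 0]
  ]
}}

```text
time_s: 13.78
tcp_pos: [491.9, -33.8, 183.6]
orientation: [[0.001, 0.975, 0.222], [0.0, 0.222, -0.975], [-1.0, 0.001, 0.0]]
ft_force: [-0.6, -0.2, 0.0]
gripper_width: 1.003
```

```bash
python3 to.py 490.8 -34.7 143
python3 - <<'E'
from h import *
import cv2
m=eyes.camera_model('wrist');im=cv2.convertScaleAbs(eyes.get_image('wrist')[:,:,::-1],alpha=1.5)
print([np.round(proj(m,P)).tolist() for P in((490.8,-34.7,162),(477.6,23.8,162),(504,-93.2,162),(528.5,120.5,125))])
cv2.imwrite('pics/w4.png',im)
E
```

```text
t 13.775 tcp [491.9 -33.8 183.6] F [-0.6 -0.2  0. ] w 1.003 j [ 38.  18. -48. 108.  15.  60.  -3.]
slide [40.6 -1.3  0.6] dr [ 0.08  0.01 -0.06]
[[319.0, 224.0], [319.0, 144.0], [319.0, 292.0], [416.0, 24.0]]
```

View pics/w4.png

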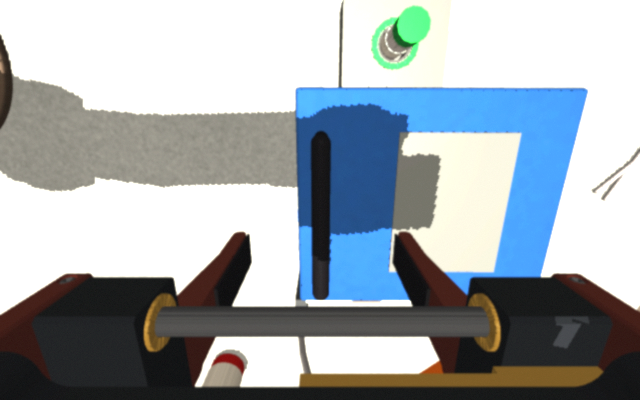

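The bar appears vertical at u≈320.5, from v 133 to 298, against a predicted 319. It is centred between the fingers, and the vial is seated at (412,25). I'll descend and grip.

Call:
{"fn": "jog_arm", "kwargs": {
  "grip": [1, 1, 1, 1, 0, 0, 0, 0, 0, 0, 0, 0, 0, 0, 0],
  "slide": [
    [20, -0.5, 0],
    [12, 0, 0],
    [8.5, 0, 0],
    [0, 0, 0],
    [0, 0, 0],
    [0, 0, 0],
    [0, 0, 0],
    [0, 0, 0],
    [0, 0, 0],
    [0, 0, 0],
    [0, 0, 0],
    [0, 0, 0],
    [0, 0, 0],
    [0, 0, 0],
    [0, 0, 0]
  ],
  "dr": [
    [0, 0, 0],
    [0, 0, 0],
    [0, 0, 0],
    [0, 0, 0],
    [0, 0, 0],
    [0, 0, 0],
    [0, 0, 0],
    [0, 0, 0],
    [0, 0, 0],
    [0, 0, 0],
    [0, 0, 0],
    [0, 0, 0],
    [0, 0, 0],
    [0, 0, 0],
    [0, 0, 0]
  ]
}}

```text
time_s: 15.7
tcp_pos: [491.0, -34.3, 142.4]
orientation: [[0.0, 0.975, 0.221], [0.0, 0.221, -0.975], [-1.0, 0.0, -0.0]]
ft_force: [1.2, 0.7, -0.3]
gripper_width: 0.133
```

```bash
cat > arc.py <<'E'
# tool slides (x,y) along the lid arc from shut to th, tool vertical
import numpy as np
b=lambda t:np.array([-215*np.cos(t)+46*np.sin(t),46*np.cos(t)+215*np.sin(t)])
th=np.linspace(0,.557,15)
for a,c in zip(th,th[1:]):
    d=b(c)-b(a);print(round(c,3),[round(-d[1],1),round(d[0],1),0])
print(b(.557)-b(0))
E
python3 arc.py;python3 to.py 490.8 -34.7 143
```

```text
0.04 [np.float64(-8.5), np.float64(2.0), 0]
0.08 [np.float64(-8.4), np.float64(2.3), 0]
0.119 [np.float64(-8.3), np.float64(2.7), 0]
0.159 [np.float64(-8.2), np.float64(3.0), 0]
0.199 [np.float64(-8.1), np.float64(3.3), 0]
0.239 [np.float64(-8.0), np.float64(3.6), 0]
0.278 [np.float64(-7.8), np.float64(4.0), 0]
0.318 [np.float64(-7.6), np.float64(4.3), 0]
0.358 [np.float64(-7.5), np.float64(4.6), 0]
0.398 [np.float64(-7.3), np.float64(4.9), 0]
0.438 [np.float64(-7.1), np.float64(5.1), 0]
0.477 [np.float64(-6.9), np.float64(5.4), 0]
0.517 [np.float64(-6.6), np.float64(5.7), 0]
0.557 [np.float64(-6.4), np.float64(5.9), 0]
[ 56.81589039 106.70490321]
t 15.7 tcp [491.  -34.3 142.4] F [ 1.2  0.7 -0.3] w 0.133 j [ 37.  21. -47. 111.  18.  56.  -6.]
slide [-0.6 -0.3  0.3] dr [ 0.06 -0.   -0.03]
```

Call:
{"fn": "jog_arm", "kwargs": {
  "grip": [0, 0, 0],
  "slide": [
    [0, 0, 0],
    [0, 0, 0],
    [0, 0, 0]
  ],
  "dr": [
    [0, 0, 0],
    [0, 0, 0],
    [0, 0, 0]
  ]
}}

```text
time_s: 16.08
tcp_pos: [491.0, -34.3, 142.4]
orientation: [[0.0, 0.975, 0.221], [0.0, 0.221, -0.975], [-1.0, 0.0, 0.0]]
ft_force: [3.9, 0.6, -0.9]
gripper_width: 0.134
```

Run:
```python
from h import *
import cv2
print(r.sense()['gripper_width'])
im=cv2.convertScaleAbs(eyes.get_image('wrist')[:,:,::-1],alpha=1.5);s=cv2.convertScaleAbs(eyes.get_image('scene')[:,:,::-1],alpha=1.5)
cv2.imwrite('pics/p5.png',np.hstack([cv2.resize(im[100:350,200:440],(400,416)),cv2.resize(s[110:260,290:434],(400,416),interpolation=cv2.INTER_CUBIC)]))
```

```text
0.1343736436003749
```

View pics/p5.png

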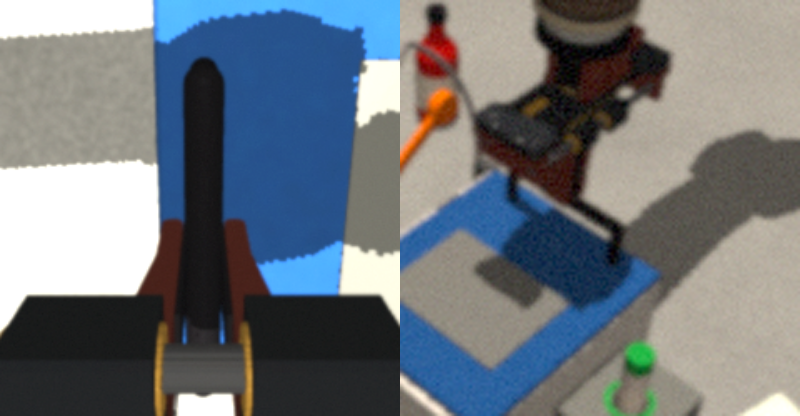

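The bar sits between the pads and the lid is shut. I'll lift along the arc.

Call:
{"fn": "jog_arm", "kwargs": {
  "grip": [0, 0, 0, 0, 0, 0, 0, 0, 0, 0, 0, 0, 0, 0, 0, 0],
  "slide": [
    [-8.5, 2, 0],
    [-8.4, 2.3, 0],
    [-8.3, 2.7, 0],
    [-8.2, 3, 0],
    [-8.1, 3.3, 0],
    [-8, 3.6, 0],
    [-7.8, 4, 0],
    [-7.6, 4.3, 0],
    [-7.5, 4.6, 0],
    [-7.3, 4.9, 0],
    [-7.1, 5.1, 0],
    [-6.9, 5.4, 0],
    [-6.6, 5.7, 0],
    [-6.4, 5.9, 0],
    [0, 0, 0],
    [0, 0, 0]
  ],
  "dr": [
    [0, 0, 0],
    [0, 0, 0],
    [0, 0, 0],
    [0, 0, 0],
    [0, 0, 0],
    [0, 0, 0],
    [0, 0, 0],
    [0, 0, 0],
    [0, 0, 0],
    [0, 0, 0],
    [0, 0, 0],
    [0, 0, 0],
    [0, 0, 0],
    [0, 0, 0],
    [0, 0, 0],
    [0, 0, 0]
  ]
}}

```text
time_s: 18.18
tcp_pos: [545.9, -21.8, 248.8]
orientation: [[-0.0, 0.975, 0.221], [-0.0, 0.221, -0.975], [-1.0, -0.0, -0.0]]
ft_force: [0.4, 0.6, -0.3]
gripper_width: 0.002
```

```bash
python3 to.py 490.8 -34.7 143
python3 - <<'E'
from h import *
import cv2
p=[700.5,12.7,.222]
ms=eyes.camera_model('scene');s=cv2.convertScaleAbs(eyes.get_image('scene')[:,:,::-1],alpha=1.6)
x0,y0,w,h,k=250,100,170,140,4.6
c=cv2.resize(s[y0:y0+h,x0:x0+w],None,fx=k,fy=k,interpolation=cv2.INTER_CUBIC)
cr=lambda P:((proj(ms,P)-[x0,y0]+.5)*k-.5)
tip=lambda t:ster(p,(-205*np.cos(t),-112,116+205*np.sin(t)))
bar=lambda t,y:ster(p,(-215*np.cos(t)+46*np.sin(t),y,116+46*np.cos(t)+215*np.sin(t)))
lid=lambda t,x,y:ster(p,(-x*np.cos(t)+5*np.sin(t),y,116+5*np.cos(t)+x*np.sin(t)))
for t in(.5,.557,.61):print(t,'tip',cr(tip(t)).round(),'barL',cr(bar(t,60)).round(),'barR',cr(bar(t,-60)).round(),'lidcorner x=245',cr(lid(t,245,100)).round(),cr(lid(t,245,-100)).round(),'rearL',cr(lid(t,0,100)).round())
cv2.imwrite('pics/p6.png',c);print(c.shape)
E
```

```text
t 18.175 tcp [545.9 -21.8 248.8] F [ 0.4  0.6 -0.3] w 0.002 j [ 35.  20. -48.  96.  16.  71.  -4.]
slide [105.8 -56.6   0.4] dr [ 0.06 -0.    0.03]
0.5 tip [262. 234.] barL [505. 332.] barR [317. 220.] lidcorner x=245 [627. 359.] [321. 182.] rearL [313. 771.]
0.557 tip [254. 224.] barL [496. 326.] barR [306. 213.] lidcorner x=245 [621. 348.] [312. 169.] rearL [313. 772.]
0.61 tip [246. 215.] barL [486. 321.] barR [295. 207.] lidcorner x=245 [615. 339.] [302. 159.] rearL [313. 772.]
(644, 782, 3)
```

View pics/p6.png

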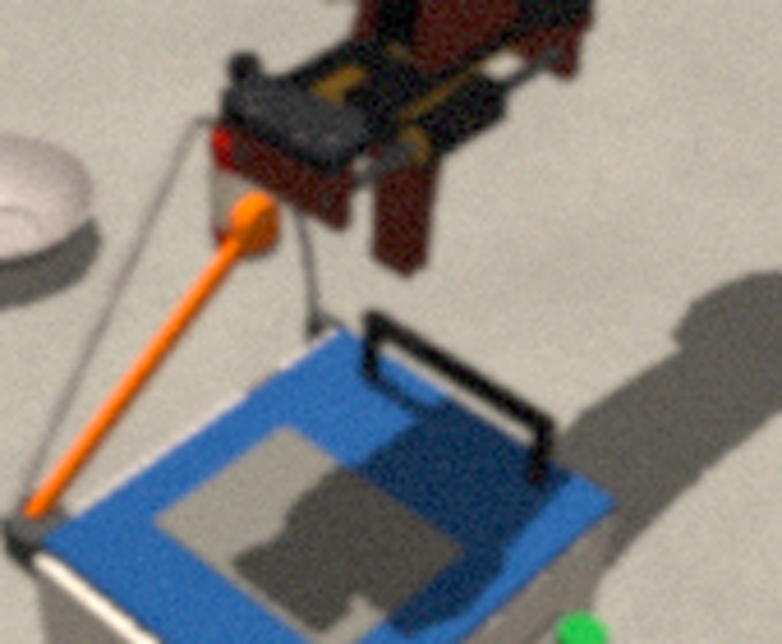

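The scene crop shows the lid shut and the fingers closed and empty above it, with the bar at crop (370,320)–(545,425). So the bar slipped out of the vertical grip. The pointer tip is at (254,222) against a predicted (254,224), so it is unmoved. I'll grip again with the fingers leaning forward, so that the front finger lies partly under the bar, and turn the tool with the lid.

```bash
python3 to.py 446.7 -44.7 216.4 12.72 40
```

```text
t 18.225 tcp [545.9 -21.9 248.7] F [-0.6 -0.4 -0.6] w 0.001 j [ 35.  20. -48.  96.  16.  71.  -4.]
slide [  32.4 -101.7    0.3] dr [ 5.000e-02 -2.000e-02  4.003e+01]
```

Call:
{"fn": "jog_arm", "kwargs": {
  "grip": [0.45, 0.45, 0.45, 0.45, 0.45, 0.45, 0.45, 0.45, 0.45, 0.45],
  "slide": [
    [0, -25, 0],
    [0, -30, 0],
    [0, -30, 0],
    [15, -17, 0],
    [17, 0, 0],
    [0, 0, 0],
    [0, 0, 0],
    [0, 0, 0],
    [0, 0, 0],
    [0, 0, 0]
  ],
  "dr": [
    [0, 0, 0],
    [0, 0, 0],
    [0, 0, 0],
    [0, 0, 0],
    [0, 0, 0],
    [0, 0, 10],
    [0, 0, 10],
    [0, 0, 10],
    [0, 0, 10],
    [0, 0, 0]
  ]
}}

```text
time_s: 19.48
tcp_pos: [444.1, -32.2, 212.4]
orientation: [[0.501, 0.831, 0.242], [0.153, 0.191, -0.97], [-0.852, 0.523, -0.031]]
ft_force: [0.4, 0.0, 0.7]
gripper_width: 0.453
```

```bash
python3 to.py 503.1 -31.9 147.4 12.72 40;python3 - <<'E'
from h import *
print(np.round(r.sense()['joint_pos'],1))
E
```

```text
t 19.475 tcp [444.1 -32.2 212.4] F [0.4 0.  0.7] w 0.453 j [ 52. -10. -37. 135. -44.  32.  62.]
slide [85.  15.1 16.1] dr [ 0.03 -2.21  8.45]
[ 52.5  -9.7 -36.9 135.5 -44.3  31.9  62.2]
```

Call:
{"fn": "jog_arm", "kwargs": {
  "grip": [0.45, 0.45, 0.45],
  "slide": [
    [15, 8, 8],
    [10, 7, 8],
    [0, 0, 0]
  ],
  "dr": [
    [0, -1.1, 4.2],
    [0, -1.1, 4.2],
    [0, 0, 0]
  ]
}}

```text
time_s: 19.85
tcp_pos: [466.2, -36.4, 208.0]
orientation: [[0.587, 0.774, 0.238], [0.147, 0.187, -0.971], [-0.797, 0.605, -0.004]]
ft_force: [1.0, -0.2, -0.4]
gripper_width: 0.451
```

```bash
python3 to.py 503.1 -31.9 147.4 12.72 40
```

```text
t 19.85 tcp [466.2 -36.4 208. ] F [ 1.  -0.2 -0.4] w 0.451 j [ 37.  -8. -23. 139. -56.  23.  74.]
slide [70.6 -7.2  4.6] dr [ 0.68 -0.81  2.8 ]
```

Call:
{"fn": "jog_arm", "kwargs": {
  "grip": [0.45, 0.45, 0.45, 0.45],
  "slide": [
    [10, -4, 2.5],
    [15, -3.5, 2],
    [10, 0, 0],
    [0, 0, 0]
  ],
  "dr": [
    [0.3, -0.4, 0],
    [0.3, -0.4, 0],
    [0, 0, 0],
    [0, 0, 0]
  ]
}}

```text
time_s: 20.35
tcp_pos: [477.8, -38.1, 185.7]
orientation: [[0.593, 0.774, 0.225], [0.137, 0.178, -0.974], [-0.794, 0.608, 0.0]]
ft_force: [0.2, 0.2, 0.1]
gripper_width: 0.45
```

```bash
python3 to.py 502.5 -32 146.9 12.72 37.5
```

```text
t 20.35 tcp [477.8 -38.1 185.7] F [0.2 0.2 0.1] w 0.45 j [ 10.  -5.  -0. 142. -59.  16.  76.]
slide [46.3 -3.4 -0.4] dr [ 0.21 -0.16  0.04]
```

```bash
python3 -c "
from h import *
print(np.round(r.sense()['joint_pos'],2))"
```

```text
[  9.51  -5.19  -0.21 141.56 -58.7   15.67  75.73]
```

Call:
{"fn": "jog_arm", "kwargs": {
  "grip": [0.45, 0.45],
  "slide": [
    [0, -2, 0],
    [0, -1, 0]
  ],
  "dr": [
    [0, 0, -4],
    [0, 0, -3.5]
  ]
}}

```text
time_s: 20.6
tcp_pos: [474.8, -40.4, 184.4]
orientation: [[0.497, 0.839, 0.221], [0.113, 0.189, -0.975], [-0.86, 0.51, -0.001]]
ft_force: [0.1, -0.2, -0.9]
gripper_width: 0.452
```

```bash
python3 to.py 500.7 -32.5 145.5 12.72 30; python3 -c "
from h import *
print(np.round(r.sense()['joint_pos'],2))"
```

```text
t 20.6 tcp [474.8 -40.4 184.4] F [ 0.1 -0.2 -0.9] w 0.452 j [ 17.  -4.  -9. 136. -31.  21.  46.]
slide [47.2  3.4 -1.9] dr [ 0.   -0.04 -0.66]
[ 16.51  -3.88  -9.05 136.19 -30.8   21.29  46.31]
```

Call:
{"fn": "jog_arm", "kwargs": {
  "grip": [0.45, 0.45, 0.45, 0.45],
  "slide": [
    [15, 2, -1],
    [15, 1.4, -0.9],
    [10, 0, 0],
    [8, 0, 0]
  ],
  "dr": [
    [0, 0, 0],
    [0, 0, 0],
    [0, 0, 0],
    [0, 0, 0]
  ]
}}

```text
time_s: 21.1
tcp_pos: [501.6, -32.6, 144.4]
orientation: [[0.5, 0.838, 0.22], [0.115, 0.188, -0.975], [-0.859, 0.513, -0.002]]
ft_force: [-0.1, -0.3, 0.1]
gripper_width: 0.45
```

```bash
python3 to.py 500.7 -32.5 145.5 12.72 30; python3 -c "
from h import *
print(np.round(r.sense()['joint_pos'],2))"
```

```text
t 21.1 tcp [501.6 -32.6 144.4] F [-0.1 -0.3  0.1] w 0.45 j [ 15.   3. -10. 137. -39.  14.  54.]
slide [-1.4 -0.2 -0.3] dr [-0.07 -0.1  -0.84]
[ 14.69   3.23  -9.87 136.58 -38.97  13.61  53.58]
```

In place with no contact. I'll close and watch the force and the width.

Call:
{"fn": "jog_arm", "kwargs": {
  "grip": [0, 0, 0, 0, 0, 0, 0],
  "slide": [
    [0, 0, 0],
    [0, 0, 0],
    [0, 0, 0],
    [0, 0, 0],
    [0, 0, 0],
    [0, 0, 0],
    [0, 0, 0]
  ],
  "dr": [
    [0, 0, 0],
    [0, 0, 0],
    [0, 0, 0],
    [0, 0, 0],
    [0, 0, 0],
    [0, 0, 0],
    [0, 0, 0]
  ]
}}

```text
time_s: 21.98
tcp_pos: [501.0, -32.0, 144.5]
orientation: [[0.499, 0.838, 0.221], [0.115, 0.189, -0.975], [-0.859, 0.512, -0.002]]
ft_force: [-4.9, -2.0, 3.9]
gripper_width: 0.137
```

```bash
cat > arc2.py <<'E'
# tool slides in the tool frame turning with the lid; lean a at the start
import numpy as np,sys
a0=np.radians(float(sys.argv[1]));t0,t1,n=float(sys.argv[2]),float(sys.argv[3]),int(sys.argv[4])
G=lambda t:np.array([-215*np.cos(t)+46*np.sin(t),46*np.cos(t)+215*np.sin(t)])
X=lambda t:np.array([np.sin(a0-t),-np.cos(a0-t)]);Y=lambda t:np.array([np.cos(a0-t),np.sin(a0-t)])
T=lambda t:G(t)+20*X(t)
th=np.linspace(t0,t1,n+1)
for a,b in zip(th,th[1:]):
    d=T(b)-T(a);print(round(float(b),3),[round(float(d@X(a)),1),round(float(d@Y(a)),1),0],'drz',round(-np.degrees(b-a),2))
E
python3 arc2.py 30.8 0 .55 11; python3 to.py 500.7 -32.5 145.5 12.72 30
```

```text
0.05 [-7.9, 6.7, 0] drz -2.86
0.1 [-7.9, 6.7, 0] drz -2.86
0.15 [-7.9, 6.7, 0] drz -2.86
0.2 [-7.9, 6.7, 0] drz -2.86
0.25 [-7.9, 6.7, 0] drz -2.86
0.3 [-7.9, 6.7, 0] drz -2.86
0.35 [-7.9, 6.7, 0] drz -2.86
0.4 [-7.9, 6.7, 0] drz -2.86
0.45 [-7.9, 6.7, 0] drz -2.86
0.5 [-7.9, 6.7, 0] drz -2.86
0.55 [-7.9, 6.7, 0] drz -2.86
t 21.975 tcp [501.  -32.  144.5] F [-4.9 -2.   3.9] w 0.137 j [ 14.   3. -10. 137. -39.  14.  54.]
slide [-1.   0.2  0.4] dr [ 0.01 -0.11 -0.83]
```

Call:
{"fn": "jog_arm", "kwargs": {
  "grip": [0, 0, 0, 0, 0],
  "slide": [
    [-4, 3.4, 0],
    [-4, 3.3, 0],
    [-4, 3.4, 0],
    [-4, 3.3, 0],
    [0, 0, 0]
  ],
  "dr": [
    [0, 0, -1.43],
    [0, 0, -1.43],
    [0, 0, -1.43],
    [0, 0, -1.43],
    [0, 0, 0]
  ]
}}

```text
time_s: 22.6
tcp_pos: [504.5, -31.2, 164.3]
orientation: [[0.412, 0.884, 0.222], [0.095, 0.2, -0.975], [-0.906, 0.423, -0.002]]
ft_force: [-2.3, -2.2, -4.8]
gripper_width: 0.138
```

Run:
```python
from h import *
s=r.sense();R=np.array(s['orientation']);print('F tool',np.round(R.T@s['ft_force'],1),'w',s['gripper_width'])
m=eyes.camera_model('scene');a=eyes.get_image('scene');import cv2;cv2.imwrite('pics/s7.png',a[:,:,::-1])
b=cv2.imread('pics/scene0.png')[:,:,::-1]
# bar in image? count dark px near shut-bar left post end and lid front-left corner
print([np.round(proj(m,P),1).tolist() for P in((477.6,23.8,162),)])
def bluedge(im,v): # rightmost blue pixel in the row = lid front-left edge
    im=im.astype(int);k=(im[v,:,2]>im[v,:,0]*1.6)&(im[v,:,2]>60);c=np.where(k[300:420])[0];return 300+c.max() if len(c) else None
for v in range(190,230,4):print(v,bluedge(b,v),bluedge(a,v))
```

```text
F tool [ 3.2 -4.5  1.6] w 0.13819474467085985
[[368.0, 192.6]]
190 353 333
194 360 370
198 364 378
202 372 384
206 378 382
210 382 377
214 378 373
218 373 368
222 368 365
226 364 360
```

The lid rises with the grip: its front corner is up by about 7 rows, the width is steady at 0.138 and the load is about 5 N. I'll continue slowly.

Call:
{"fn": "jog_arm", "kwargs": {
  "grip": [0, 0, 0, 0, 0, 0],
  "slide": [
    [-4, 3.4, 0],
    [-4, 3.3, 0],
    [-4, 3.4, 0],
    [-4, 3.3, 0],
    [-4, 3.4, 0],
    [-4, 3.3, 0]
  ],
  "dr": [
    [0, 0, -1.43],
    [0, 0, -1.43],
    [0, 0, -1.43],
    [0, 0, -1.43],
    [0, 0, -1.43],
    [0, 0, -1.43]
  ]
}}

```text
time_s: 23.4
tcp_pos: [513.6, -29.2, 193.6]
orientation: [[0.274, 0.936, 0.221], [0.064, 0.212, -0.975], [-0.96, 0.282, -0.002]]
ft_force: [-1.8, -2.3, -6.1]
gripper_width: 0.135
```

```bash
cat > st.py <<'E'
from h import *
s=r.sense();R=np.array(s['orientation']);p=[700.5,12.7,.222];q=np.array(s['tcp_pos'])-20*R[:,0]
e=np.array([np.cos(.222),np.sin(.222)]);d=q[:2]-p[:2];x=d@e;z=q[2]-116
print('F tool',np.round(R.T@s['ft_force'],1),'w',round(float(s['gripper_width']),4),'theta',np.arctan2(z,-x)-np.arctan2(46,215),'rad',np.hypot(x,z),'(219.9)','side',d@[-e[1],e[0]],'j',np.round(s['joint_pos'],1),'lean',np.degrees(np.arctan2(R[2,1],-R[2,0])))
E
python3 st.py
```

```text
F tool [ 5.3 -3.9  1.8] w 0.1346 theta 0.24569462753639915 rad 219.67772090537636 (219.9) side 0.27220277875067034 j [  5.7   4.3  -5.3 120.3  -5.4  39.6  17. ] lean 16.350221848749857
```

Call:
{"fn": "jog_arm", "kwargs": {
  "grip": [0, 0, 0, 0, 0, 0],
  "slide": [
    [-4, 3.4, 0],
    [-4, 3.3, 0],
    [-4, 3.4, 0],
    [-4, 3.3, 0],
    [-4, 3.4, 0],
    [-4, 3.3, 0]
  ],
  "dr": [
    [0, 0, -1.43],
    [0, 0, -1.43],
    [0, 0, -1.43],
    [0, 0, -1.43],
    [0, 0, -1.43],
    [0, 0, -1.43]
  ]
}}

```text
time_s: 24.15
tcp_pos: [526.8, -26.2, 221.3]
orientation: [[0.13, 0.966, 0.221], [0.032, 0.219, -0.975], [-0.991, 0.134, -0.003]]
ft_force: [-5.0, -1.9, -2.8]
gripper_width: 0.136
```

```bash
python3 st.py
```

```text
F tool [ 2.1 -5.6  0.7] w 0.1363 theta 0.3949132797888649 rad 219.72913014898978 (219.9) side 0.27246585295053566 j [  3.3   8.6  -5.1 109.5  -1.1  54.4  11.7] lean 7.685866942490182
```

Call:
{"fn": "jog_arm", "kwargs": {
  "grip": [0, 0, 0, 0, 0, 0, 0, 0],
  "slide": [
    [-4, 3.4, 0],
    [-4, 3.3, 0],
    [-4, 3.4, 0],
    [-4, 3.3, 0],
    [-4, 3.4, 0],
    [-4, 3.3, 0],
    [-2, 1.7, 0],
    [0, 0, 0]
  ],
  "dr": [
    [0, 0, -1.43],
    [0, 0, -1.43],
    [0, 0, -1.43],
    [0, 0, -1.43],
    [0, 0, -1.43],
    [0, 0, -1.43],
    [0, 0, -0.7],
    [0, 0, 0]
  ]
}}

```text
time_s: 25.15
tcp_pos: [545.9, -21.9, 248.9]
orientation: [[-0.028, 0.975, 0.221], [-0.004, 0.221, -0.975], [-1.0, -0.029, -0.003]]
ft_force: [-7.8, -1.8, -0.4]
gripper_width: 0.137
```

```bash
python3 st.py
python3 - <<'E'
from h import *
import cv2
p=[700.5,12.7,.222]
ms=eyes.camera_model('scene');raw=eyes.get_image('scene')[:,:,::-1];cv2.imwrite('pics/s8raw.png',raw);s=cv2.convertScaleAbs(raw,alpha=1.6)
mt=eyes.camera_model('top');cv2.imwrite('pics/t8raw.png',eyes.get_image('top')[:,:,::-1])
x0,y0,w,h,k=250,100,170,130,4.6
c=cv2.resize(s[y0:y0+h,x0:x0+w],None,fx=k,fy=k,interpolation=cv2.INTER_CUBIC)
cr=lambda P:((proj(ms,P)-[x0,y0]+.5)*k-.5)
tip=lambda t:ster(p,(-205*np.cos(t),-112,116+205*np.sin(t)))
bar=lambda t,y:ster(p,(-215*np.cos(t)+46*np.sin(t),y,116+46*np.cos(t)+215*np.sin(t)))
lid=lambda t,x,y:ster(p,(-x*np.cos(t)+5*np.sin(t),y,116+5*np.cos(t)+x*np.sin(t)))
for t in(.5,.557,.61):print(t,'tip',cr(tip(t)).round(),'barL',cr(bar(t,60)).round(),'barR',cr(bar(t,-60)).round(),'corners x=245',cr(lid(t,245,100)).round(),cr(lid(t,245,-100)).round())
cv2.imwrite('pics/p8.png',c)
E
```

```text
F tool [ 0.6 -8.   0.1] w 0.1373 theta 0.5585577464266868 rad 219.74567743832293 (219.9) side 0.21207334277196305 j [ 0.9 15.  -4.7 97.2  1.4 69.6  8.7] lean -1.6376384623512625
0.5 tip [262. 234.] barL [505. 332.] barR [317. 220.] corners x=245 [627. 359.] [321. 182.]
0.557 tip [254. 224.] barL [496. 326.] barR [306. 213.] corners x=245 [621. 348.] [312. 169.]
0.61 tip [246. 215.] barL [486. 321.] barR [295. 207.] corners x=245 [615. 339.] [302. 159.]
```

View pics/p8.png

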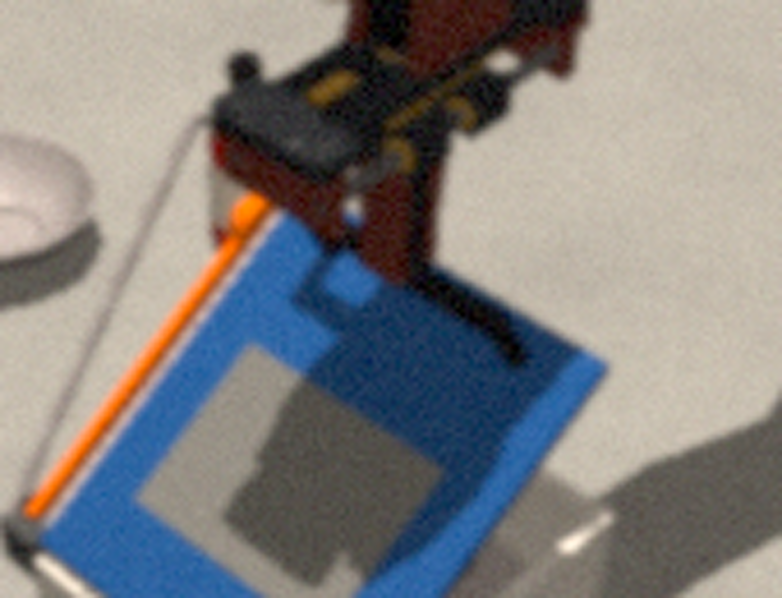

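The crop shows the lid open with its right edge running alongside the orange pointer, both in line, and the fingers holding the bar. The lid's front-left corner is at (607,366); it was at (612,500) when shut. I'll solve the lid angle from the corner as an independent check.

```bash
python3 - <<'E'
from h import *
from scipy.optimize import least_squares
import cv2
p=[700.5,12.7,.222];ms=eyes.camera_model('scene')
cr=lambda P:((proj(ms,P)-[250,100]+.5)*4.6-.5)
lid=lambda t,x,y:ster(p,(-x*np.cos(t)+5*np.sin(t),y,116+5*np.cos(t)+x*np.sin(t)))
a=least_squares(lambda q:cr(lid(0,q[0],q[1]))-[612,500],[240,100]);print('corner',a.x)
b=least_squares(lambda q:cr(lid(q[0],*a.x))-[607,366],[.5]);print('lid',b.x,b.fun)
tip=lambda t:ster(p,(-205*np.cos(t),-112,116+205*np.sin(t)))
# angles of the line in the image: lid right edge vs pointer shaft
ang=lambda A,B:np.degrees(np.arctan2(*(np.subtract(B,A)*[-1,1])[::-1]))
for t in(.5,.557,.61):print(t,'edge',ang(cr(lid(t,a.x[0],-a.x[1])),cr(lid(t,0,-a.x[1]))).round(1),'ptr',ang(cr(tip(t)),cr(ster(p,(0,-112,116)))).round(1))
print('seen edge',ang((282,210),(45,535)),'ptr',ang((250,210),(35,515)))
# orange pixels, before and now (scene, top), unmoved pointer / bystanders
for o,n in(('scene0','s8raw'),('top0','t8raw')):
    for f in(o,n):
        im=cv2.imread(f'pics/{f}.png').astype(int);B,G,R=im[...,0],im[...,1],im[...,2]
        k=(R>120)&(G>40)&(G<.6*R)&(B<.25*R);v,u=np.where(k);print(f,len(u),u.mean().round(1),v.mean().round(1),'top',u[v<np.percentile(v,8)].mean().round(1),v.min(),'cols',u.min(),u.max())
E
python3 st.py
```

```text
corner [232.78707897  97.52772169]
lid [0.54709672] [-3.97825516  2.27792726]
0.5 edge 51.5 ptr 51.5
0.557 edge 53.3 ptr 53.3
0.61 edge 55.0 ptr 55.0
seen edge 53.89931821830821 ptr 54.8193006387579
scene0 178 285.2 177.9 top 304.9 143 cols 256 408
s8raw 199 284.1 175.7 top 304.5 142 cols 256 401
top0 79 346.4 183.1 top 341.9 150 cols 200 358
t8raw 99 336.3 182.5 top 342.1 150 cols 198 358
F tool [ 0.8 -9.4  0.9] w 0.141 theta 0.5581377817711898 rad 219.75669889098833 (219.9) side 0.23654200049071444 j [ 0.9 14.9 -4.7 97.2  1.4 69.5  8.7] lean -1.6134409223198953
```

Lid angle: 0.558 from the TCP and 0.547 from the corner. I'll refine the pointer angle with a sub-pixel fit of its shaft in the unobstructed images.

Run:
```python
from h import *
from scipy.optimize import least_squares
import cv2
C={n:eyes.camera_model(n) for n in('top','scene')};p=[700.5,12.7,.222]
P=lambda t,s,y=-112:ster(p,(-s*np.cos(t),y,116+s*np.sin(t)))
obs=[]
im=cv2.imread('pics/scene0.png').astype(float);w=np.clip(im[...,2]-1.5*im[...,0]-20,0,None);w[:,:250]=0;w[:,320:]=0
for v in range(160,210,2):
    r_=w[v];e=int(proj(C['scene'],P(.557,205*(212-v)/66))[0]);q=r_[e-7:e+8];obs.append((np.arange(e-7,e+8)@q/q.sum(),v))
obs=np.array(obs);k=np.polyfit(obs[:,1],obs[:,0],1);print('shaft fit u=',k,'resid',np.std(obs[:,0]-np.polyval(k,obs[:,1])))
for t in(.5,.557,.6):
    A,B=proj(C['scene'],P(t,30)),proj(C['scene'],P(t,180));m=(B[0]-A[0])/(B[1]-A[1]);print(t,'slope',m,'u@160',A[0]+m*(160-A[1]),'u@205',A[0]+m*(205-A[1]))
print('seen u@160,205',np.polyval(k,[160,205]))
# lid right edge (blue/other) in the lifted picture
im=cv2.imread('pics/s8raw.png').astype(float);b=cv2.GaussianBlur(im[...,0]-im[...,2],(0,0),.8);E=[]
for v in range(156,206,2):
    e=int(np.polyval(k,v));row=b[v,e:e+16];g=np.diff(row);i=g.argmax();j=np.arange(max(i-1,0),min(i+2,15));E.append((e+.5+(j@g[j])/g[j].sum(),v))
E=np.array(E);ke=np.polyfit(E[:,1],E[:,0],1);r0=E[:,0]-np.polyval(ke,E[:,1]);ke=np.polyfit(*(E[abs(r0)<.6].T[::-1]),1);print('edge fit',ke,np.std(r0))
lid=lambda t,x,y:ster(p,(-x*np.cos(t)+5*np.sin(t),y,116+5*np.cos(t)+x*np.sin(t)))
for t in(.5,.557,.6):
    A,B=proj(C['scene'],lid(t,30,-98)),proj(C['scene'],lid(t,200,-98));m=(B[0]-A[0])/(B[1]-A[1]);print(t,'edge slope',m,'u@160',A[0]+m*(160-A[1]))
print('seen edge u@160',np.polyval(ke,160))
```

```text
shaft fit u= [ -0.75573186 416.33894382] resid 0.06432496488035579
0.5 slope -0.796043091093557 u@160 298.93350514062195 u@205 263.1115660414119
0.557 slope -0.7453851785726834 u@160 296.1086411802227 u@205 262.56630814445197
0.6 slope -0.70848656116088 u@160 294.0510440679806 u@205 262.16914881574104
seen u@160,205 [295.4218457  261.41391185]
edge fit [ -0.75063737 417.38375023] 0.19773481015498579
0.5 edge slope -0.7944338430034701 u@160 303.5694514498152
0.557 edge slope -0.7446190154920113 u@160 300.66971421583594
0.6 edge slope -0.7083078977923304 u@160 298.5529700946172
seen edge u@160 297.28177131287293
```

By slope, the pointer is at 0.545 and the lid edge at 0.550. The tip fit gave 0.557 against 0.558 from the TCP, so lid and pointer agree within about 0.01 rad. I'll wait 1 s to check that it is steady.

Call:
{"fn": "jog_arm", "kwargs": {
  "grip": [0, 0, 0, 0, 0, 0, 0, 0],
  "slide": [
    [0, 0, 0],
    [0, 0, 0],
    [0, 0, 0],
    [0, 0, 0],
    [0, 0, 0],
    [0, 0, 0],
    [0, 0, 0],
    [0, 0, 0]
  ],
  "dr": [
    [0, 0, 0],
    [0, 0, 0],
    [0, 0, 0],
    [0, 0, 0],
    [0, 0, 0],
    [0, 0, 0],
    [0, 0, 0],
    [0, 0, 0]
  ]
}}

```text
time_s: 26.25
tcp_pos: [545.8, -21.9, 248.8]
orientation: [[-0.028, 0.975, 0.221], [-0.003, 0.221, -0.975], [-1.0, -0.028, -0.003]]
ft_force: [-8.4, -2.2, -2.2]
gripper_width: 0.141
```

```bash
python3 st.py
python3 - <<'E'
from h import *
import cv2
a=cv2.imread('pics/s8raw.png').astype(int);im=eyes.get_image('scene');cv2.imwrite('pics/s9.png',im[:,:,::-1]);b=im[:,:,::-1].astype(int);z=cv2.imread('pics/scene0.png').astype(int)
print('moved since lift',(abs(a-b).max(2)>60)[100:260,240:420].sum())
for n,(u0,u1,v0,v1) in dict(red=(390,412,320,352),pink=(412,432,305,336),yellow=(425,447,270,304),dish=(222,275,130,168)).items():print(n,'changed px',(abs(z-b).max(2)[v0:v1,u0:u1]>60).sum())
d=im.astype(int);k=(d[...,1]>1.5*d[...,0])&(d[...,1]>1.3*d[...,2])&(d[...,1]>50);k[:225]=0;v,u=np.where(k[:250]);print('green cap',u.mean(),v.mean(),len(u),np.max(np.abs(r.sense()['dq'])))
E
```

```text
F tool [ 2.5 -8.6  0.3] w 0.1414 theta 0.5579564102614436 rad 219.7566407568196 (219.9) side 0.2192485804614633 j [ 0.9 14.9 -4.7 97.2  1.4 69.5  8.7] lean -1.604431688090855
moved since lift 0
red changed px 0
pink changed px 0
yellow changed px 0
dish changed px 0
green cap 375.3697478991597 238.9075630252101 119 0.04587838951405076
```

Everything is steady: the vial cap is at (375,239), as expected when seated, and the bystanders are unchanged. Handing in.

```bash
python3 -c "
from plant import order
print(order.hand_in())"
```

```text
the job is handed in; nothing more can be done
None
```

The job is handed in at about 26 s. The green-capped vial stands seated in the green-ringed well. The arm is holding the lid bar with the lid in line with the orange pointer.

- **Vial:** it went in with the lid shut and touched bottom at 2.9 N, at the expected height. Its cap was where a seated vial's should be, both after release and at the end.
- **Lid and pointer:** from positions, the lid is at about 0.558 rad and the pointer at 0.557. From image slopes they are 0.550 and 0.545. A rougher check from the lid's corner gave 0.547 for the lid, so they agree within about 0.01 rad.
- **Steadiness:** nothing moved in the lid area in the picture over the last second, with the grip steady and a load of about 9 N.
- **Slip on the first try:** the bar slipped out of my first, vertical grip and the lid fell shut. I gripped it again with the fingers leaning forward and lifted while turning with the lid, and that held.
- **Odd reading:** the grip width on the 14 mm bar read about 12 mm both times. I did not find out why.
- **Things to leave alone:** the pointer is where it was before the lift. In the last picture the red, pink and yellow vials and the dish show no change from the first. I did not compare the red bottle by pixels, but the arm passed well above it.

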